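# Lock the crumb mill's bayonet lid and start the mill

### The arm

A 6-joint arm with a two-finger parallel gripper is mounted at the origin on the work surface. World frame = base frame: x ahead of the robot, y to its left, z up, the work surface at z = 0. Lengths are in m, angles in rad, forces in N, time in s.
With the tool pointing down it reaches from about 0.275 to 0.75 m from the base axis. Payload 10.2 kg.
Tool frame: the origin (TCP) lies midway between the tips of the shut fingers; the grasp point (between the pads) lies grip_depth behind it (grip_depth is the distance from the TCP to the grasp point, in m); z points along the fingers, y is the line along which they close (so a half turn about z gives the same grasp; the last joint's range is limited). The gripper opens to 88 mm and grips with 3 to 60 N. Pads are 18 mm wide; open, the fingers measure 123 mm over their backs; the gripper's body (75 mm by 187 mm) begins 45 mm behind the grasp point.
Start: joints at [0.991, 0.313, 1.498, -0, 1.331, -0.223], TCP at [0.183, 0.492, 0.239] pointing down, gripper open.
Joint ranges: [-2.94, 2.94], [-0.97, 2.17], [0.19, 2.56], [-1.23, 4.37], [0.02, 3.11], [-2.88, 2.88]. Speed limits (rad/s): [2.39, 2.39, 3.01, 3.14, 3.14, 3.14].

### API

Orientations are given as a unit quaternion [w, x, y, z].
In Python, from station import * gives the robot as it stands.
- The arm moves only by the tool play_rows, never from a script. Its argument "motion" is a list of rows, each an object of numbers: "x", "y", "z": the shift along the tool's x, y, z in m; "spin": the turn about the tool's z in degrees; "claw": the opening in per cent of the stroke, from 0 (shut) to 100 (fully open). A call has 1 to 10 rows; each row shifts and turns the commanded pose from where the row before left it, along the tool's axes as they then stand; what a row does not reach is not made up. A row lasts 1/8 s, in which the tool goes at most 62.5 mm and 10.7 degrees, less where a joint would pass 70% of its speed; a pose out of reach is approached as far as the arm can. A call with a gripper value outside its range is refused whole. The fingers move at their own pace and stop on an object; "newtons" is the grip in N (left out, the last holds). Time passes only in rows, so rows that do not move let the fingers close. It gives the time, the measured TCP pose, the force, the opening and the grip force at its end, in the units of the state.
- get_obs(): the state, without advancing time (a new reading comes with each control period).
- grab_frame(name): name is "scene" or "top" or "wrist"; returns the picture (420x560x3 uint8, red, green, blue); there is no depth.
- get_calibration(name): a dict with "camera_matrix" (3x3 intrinsics, pixels), "dist_coeffs" ([k1, k2, p1, p2, k3] as OpenCV has them; the pictures are not rectified), "extrinsics" (4x4, takes a point from world to camera coordinates); the wrist camera has in their place "tool_from_camera" (4x4, takes a point from camera to tool coordinates, whose origin is the TCP and whose axes are the flange's). Camera axes: x right, y up, looking along -z (the intrinsics and any distortion apply to the point x, -y, -z); pixel columns grow to the right and rows downward; lengths in m; the calibration is good to about 2 mm. A picture is of the moment at which its call begins: read the wrist's pose just before it. get_calibration takes no time and is no camera call.
- hand_in(): hands the job in; it is judged then, once.
The state is a dict: "time_s": time; "qpos": joint angles; "qvel": joint speeds; "joint_efforts": joint torques, N m; "position": TCP position; "eef_rot": TCP orientation; "ft_force": force on the tool from outside, world axes, zero at the start; "moment": the same for the moment, N m; "finger_gap": finger opening in m; "grasp_force": force on a finger pad.
Only numpy, scipy, OpenCV 4.12 (cv2) and the standard library are available. Lean on these libraries where they do the work, as an engineer would, in place of code of your own. Each camera call takes 0.05 s, during which the arm holds its last target. There are 200 camera calls.

### The job

The lid of the crumb mill sits popped up and unlocked: push it straight down against its spring, give it about a quarter-turn clockwise until it stops, and let it spring up into its locked place, upright and flat under all three claws. Only then press the green start button fully down. Do not press the red stop button, and leave the other things on the counter where they are.

Things in the scene. Friction and masses are not known exactly. Their poses are not given: they have to be found in the camera images.
- mill: Crumb mill, fixed to the counter: white round housing 216 mm across, a steel bowl on it and three black claws round the bowl, 120 degrees apart (198 mm high, 73 to 101 mm from the axis). Origin on its vertical axis at counter level, z up; its x axis points through the middle of one claw (claw). Locked, the lid's x axis agrees with this x axis.
- claw (a point): Top of one of the three black claws of the mill, on the mill's x axis, 84 mm from its vertical axis. Under each claw is a pocket, closed by a stop at its clockwise end (from above); the lid's tabs enter from the other side.
- lid_grip (a point): Centre of the orange bar on the loose white lid (140 mm across, 0.3 kg), on its axis. Bar 100 mm along x, 20 thick (y), 34 high, standing on the lid's flat top. Three orange tabs reach 90 mm from the axis, one along +x. Start: popped up, this point 209 mm above the counter, x axis 1.2 to 1.45 rad counter-clockwise (from above) of the mill's. Locked: 206 mm, x axis along the mill's within 0.03 rad.
- mill_spring (a joint): Travel (m, 0 = popped up) of the spring plate under the lid. To turn, the lid must be 7 mm down or more (it bottoms at about 11 mm, this joint 0.011); net push 5 N at first, 10 N at 7 mm, 14 N at the bottom. Turned clockwise to its stops and let go, the lid rises until this reads 0.003, tabs caught in the pockets. Higher up, the tabs run against the claws' sides.
- start (a joint): Travel of the green start button, in m: 0 released, 0.006 fully down; springs back. Fully down takes 5 N.
- start_top (a point): Centre of the top face of the green start button (38 mm across). It is pressed straight down. The switch box (grey, 80 x 170 x 50 mm, fixed) carries it and the red stop button, 90 mm apart; the box stands either left or right of the mill.
- stop (a joint): Travel of the red stop button, in m: 0 released, 0.006 fully down; springs back.
- stop_top (a point): Centre of the top face of the red stop button (38 mm across), 90 mm from the green one on the same box.
- scale: Bystander: flat black and steel kitchen scale, 160 x 170 x 36 mm. Origin at the centre of its underside.
- seed_jar: Bystander: amber glass jar with a steel cap, 76 mm across, 115 mm tall. Origin at the centre of its underside.
- salt_jar: Bystander: clear glass jar with a white cap, 68 mm across, 100 mm tall. Origin at the centre of its underside.
- mug: Bystander: white mug, 80 mm across, 90 mm tall. Origin at the centre of its underside.
- bowl: Bystander: steel bowl, 150 mm across, 65 mm tall. Origin at the centre of its underside.
There are look-alikes about, which are no part of the job. Of the things that look like the part that bears lid_grip, the larger one is meant.

How it is judged:
By the outcome, as a careful person would: the job done as asked, in the order asked, and still so for the second after the job is handed in, with the robot touching nothing.
It also fails if it takes over 45 s, if anything falls off the work surface, if the arm or the gripper's body presses on something with over 40 N, if the wrist force passes 120 N, or if a joint passes its speed limit or range.

## Working session

There is one attempt and no reset: what is moved stays moved. The work goes in short steps, Python scripts to look and compute and a tool call to move; the robot and the scene stay as the last step left them, time stands still between calls to the robot, and variables do not carry over. Pictures are saved under pics/ and viewed, at most 10 in all, crops included, and the job is handed in when it is done.

Besides the shell and the picture viewer there is one more tool, called after "Emit:" as name(argument=value, ...) on one line, values as JSON. play_rows: Moves the arm, as the interface text tells. Its arguments: {"type":"object","properties":{"motion":{"type":"array","items":{"type":"object","properties":{"x":{"type":"number"},"y":{"type":"number"},"z":{"type":"number"},"spin":{"type":"number"},"claw":{"type":"number"}}}},"newtons":{"type":"number"}},"required":["motion"]}

```bash
mkdir -p pics
cat > h.py <<'E'
from station import *
import numpy as np, cv2
def save(cam,fn):
    im=grab_frame(cam); cv2.imwrite('pics/'+fn,im[:,:,::-1]); return im
def ray(cam,u,v):
    c=get_calibration(cam); K=np.array(c['camera_matrix']);D=np.array(c['dist_coeffs'])
    p=cv2.undistortPoints(np.array([[[u,v]]],float),K,D)[0,0]
    d=np.array([p[0],-p[1],-1.]); 
    if 'extrinsics' in c: M=np.linalg.inv(np.array(c['extrinsics']))
    else:
        o=get_obs(); w,x,y,z=o['eef_rot']; from scipy.spatial.transform import Rotation as R
        T=np.eye(4);T[:3,:3]=R.from_quat([x,y,z,w]).as_matrix();T[:3,3]=o['position']
        M=T@np.array(c['tool_from_camera'])
    return M[:3,3],M[:3,:3]@d
def atz(cam,u,v,z):
    o,d=ray(cam,u,v); return o+d*(z-o[2])/d[2]
E
python3 - <<'E'
from h import *
a=save('top','top0.png');b=save('scene','sc0.png')
print(get_obs()); print(get_calibration('wrist')['tool_from_camera'])
import h
print(ray('top',280,210),ray('scene',280,210))
E
```

```text
{'time_s': 0.1, 'qpos': array([ 9.90623941e-01,  3.13362122e-01,  1.49834395e+00, -3.87393995e-05,
        1.33097073e+00, -2.23376776e-01]), 'qvel': array([-0.00113746, -0.00018304, -0.00247805, -0.00033954, -0.00235957,
       -0.00190016]), 'joint_efforts': array([ 3.42623978e-03, -4.02812791e+01, -2.52643687e+01,  6.96001807e-02,
        3.42076400e-02, -9.44838098e-05]), 'position': array([0.18325878, 0.49175148, 0.23824109]), 'eef_rot': array([-1.94666086e-04,  1.77448471e-01,  9.84129944e-01, -5.06268343e-04]), 'ft_force': array([-0.33781276,  0.5568362 ,  0.26611513]), 'moment': array([-0.01593968,  0.04102149,  0.00296119]), 'grasp_force': 0.0, 'finger_gap': 0.08799765949906961}
[[-6.10023284e-04  9.58819679e-01  2.84014877e-01  7.28055483e-02]
 [ 9.99999752e-01  6.84573195e-04 -1.63227780e-04 -8.26522835e-04]
 [-3.50934979e-04  2.84014707e-01 -9.58819860e-01 -1.46467990e-01]
 [ 0.00000000e+00  0.00000000e+00  0.00000000e+00  1.00000000e+00]]
(array([ 0.26548256, -0.02730119,  1.44142281]), array([ 0.18963068,  0.00314562, -0.98193107])) (array([1.01238045, 0.48758011, 0.85080073]), array([-0.46430353, -0.52679377, -0.71206029]))
```

View pics/top0.png

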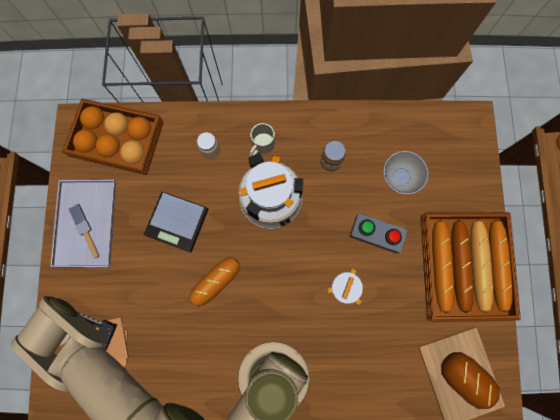

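View pics/sc0.png

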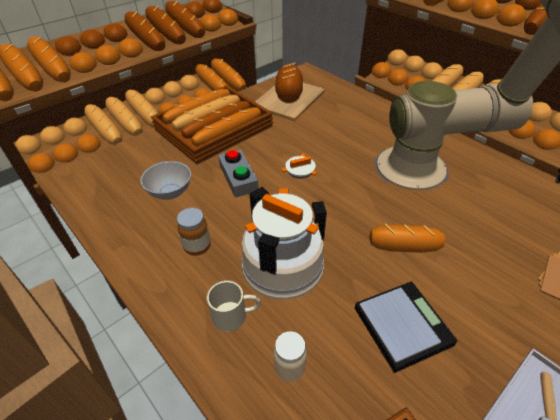

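Top view: the mill's lid bar is near (270,183), with claws near (255,158), (297,186) and (253,212). Green is at (368,228), red at (394,237), and the small look-alike lid at (348,288). I'll enlarge the mill.

Run:
```python
from h import *
a=cv2.imread('pics/top0.png')[145:235,225:315]; b=cv2.imread('pics/sc0.png')[180:270,235:335]
cv2.imwrite('pics/c1.png',np.hstack([cv2.resize(a,(400,400),interpolation=cv2.INTER_CUBIC),cv2.resize(b,(400,400),interpolation=cv2.INTER_CUBIC)]))
for n,u,v,z in [('grip',270,183,.209),('green',368,228,.06),('red',394,237,.06)]: print(n,atz('top',u,v,z))
print(atz('scene',241,172,.06))
```

```text
grip [0.58471303 0.00599498 0.209     ]
green [ 0.47211096 -0.30781981  0.06      ]
red [ 0.44243362 -0.39095564  0.06      ]
[ 0.4749668  -0.30121713  0.06      ]
```

View pics/c1.png

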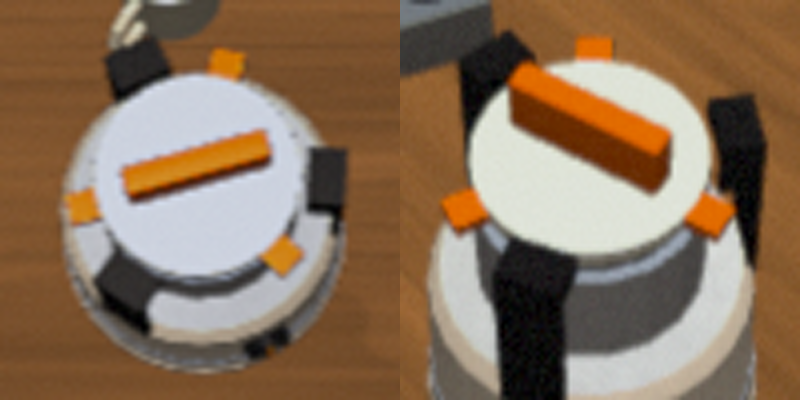

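Emit:
play_rows(motion=[{"x": -0.05, "y": -0.029, "z": -0.016}, {"x": -0.05, "y": -0.029, "z": -0.016}, {"x": -0.05, "y": -0.029, "z": -0.016}, {"x": -0.05, "y": -0.029, "z": -0.016}, {"x": -0.05, "y": -0.029, "z": -0.016}, {"x": -0.05, "y": -0.029, "z": -0.016}, {"x": -0.05, "y": -0.029, "z": -0.016}, {"x": -0.05, "y": -0.029, "z": -0.016}, {"x": -0.05, "y": -0.029, "z": -0.016}, {"x": -0.046, "y": -0.025, "z": -0.016}])

```text
invalid input at $.motion[0]: expected keys x, y, z, spin, claw
```

Emit:
play_rows(motion=[{"x": -0.02, "y": -0.014}, {"spin": 9.3}, {"spin": 9.3}, {"spin": 9.3}, {"spin": 9.3}, {"spin": 9.3}, {"spin": 9.3}, {}])

```text
invalid input at $.motion[0]: expected keys x, y, z, spin, claw
```

Run:
```python
from h import *
import station
print([n for n in dir(station) if not n.startswith('_')], getattr(station,'grip_depth',None))
o=get_obs(); print(o)
save('wrist','w1.png')
```

```text
['PlanningError', 'get_calibration', 'get_obs', 'grab_frame', 'grip_depth', 'hand_in'] 0.0187
{'time_s': 0.1, 'qpos': array([ 9.90623941e-01,  3.13362122e-01,  1.49834395e+00, -3.87393995e-05,
        1.33097073e+00, -2.23376776e-01]), 'qvel': array([-0.00113746, -0.00018304, -0.00247805, -0.00033954, -0.00235957,
       -0.00190016]), 'joint_efforts': array([ 3.42623978e-03, -4.02812791e+01, -2.52643687e+01,  6.96001807e-02,
        3.42076400e-02, -9.44838098e-05]), 'position': array([0.18325878, 0.49175148, 0.23824109]), 'eef_rot': array([-1.94666086e-04,  1.77448471e-01,  9.84129944e-01, -5.06268343e-04]), 'ft_force': array([-0.33781276,  0.5568362 ,  0.26611513]), 'moment': array([-0.01593968,  0.04102149,  0.00296119]), 'grasp_force': 0.0, 'finger_gap': 0.08799765949906961}
```

View pics/w1.png

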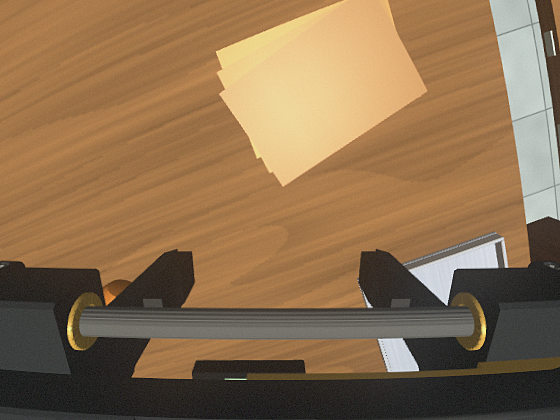

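Only desk paper is visible from the wrist camera at the start pose, and the fingers show near row 270. Every row needs all five keys, so I'll resend the move.

Emit:
play_rows(motion=[{"x": -0.05, "y": -0.029, "z": -0.016, "spin": 0, "claw": 100}, {"x": -0.05, "y": -0.029, "z": -0.016, "spin": 0, "claw": 100}, {"x": -0.05, "y": -0.029, "z": -0.016, "spin": 0, "claw": 100}, {"x": -0.05, "y": -0.029, "z": -0.016, "spin": 0, "claw": 100}, {"x": -0.05, "y": -0.029, "z": -0.016, "spin": 0, "claw": 100}, {"x": -0.05, "y": -0.029, "z": -0.016, "spin": 0, "claw": 100}, {"x": -0.05, "y": -0.029, "z": -0.016, "spin": 0, "claw": 100}, {"x": -0.05, "y": -0.029, "z": -0.016, "spin": 0, "claw": 100}, {"x": -0.05, "y": -0.029, "z": -0.016, "spin": 0, "claw": 100}, {"x": -0.05, "y": -0.029, "z": -0.016, "spin": 0, "claw": 100}])

```text
time_s: 1.4
position: [0.5515, 0.0439, 0.3991]
eef_rot: [-0.0, 0.178, 0.984, 0.0]
ft_force: [1.1, 0.7, 0.4]
finger_gap: 0.0878
grasp_force: 0.0
```

Emit:
play_rows(motion=[{"x": -0.046, "y": -0.025, "z": 0, "spin": 0, "claw": 100}, {"x": 0, "y": 0, "z": 0, "spin": 9.3, "claw": 100}, {"x": 0, "y": 0, "z": 0, "spin": 9.3, "claw": 100}, {"x": 0, "y": 0, "z": 0, "spin": 9.3, "claw": 100}, {"x": 0, "y": 0, "z": 0, "spin": 9.3, "claw": 100}, {"x": 0, "y": 0, "z": 0, "spin": 9.3, "claw": 100}, {"x": 0, "y": 0, "z": 0, "spin": 9.3, "claw": 100}, {"x": 0, "y": 0, "z": 0, "spin": 0, "claw": 100}, {"x": 0, "y": 0, "z": 0, "spin": 0, "claw": 100}])

```text
time_s: 2.52
position: [0.585, 0.0061, 0.3986]
eef_rot: [-0.0, 0.616, 0.788, -0.0]
ft_force: [-0.3, -0.3, 0.9]
finger_gap: 0.0881
grasp_force: 0.0
```

Run:
```python
from h import *
o=get_obs(); print(o['time_s'],o['position'],o['eef_rot'],o['qpos'],o['ft_force'],o['moment'])
save('wrist','w2.png')
```

```text
2.525 [0.5849661  0.0060676  0.39856255] [-1.63846765e-04  6.16099469e-01  7.87668339e-01 -7.71948362e-05] [-1.89770742e-01  4.13473159e-01  9.51094993e-01  1.24762420e-05
  1.77738654e+00 -4.33002371e-01] [-0.31367821 -0.34051898  0.89224282] [-0.001885    0.00554157  0.02350826]
```

View pics/w2.png

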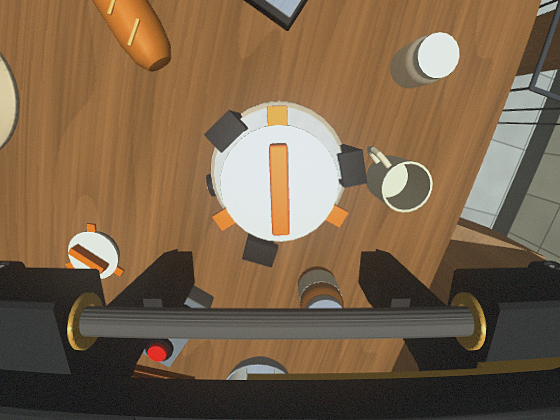

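The wrist view is clear. The bar runs from (279,145) to (280,234), and the claws are near (226,131), (351,166) and (261,251). The tabs are at (278,114), (223,219) and (338,215). I'll enlarge it.

Run:
```python
from h import *
b=cv2.imread('pics/w2.png')[95:275,195:375]
cv2.imwrite('pics/c2.png',cv2.resize(b,(600,600),interpolation=cv2.INTER_CUBIC)[:,:])
```

```text
(no output)
```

View pics/c2.png

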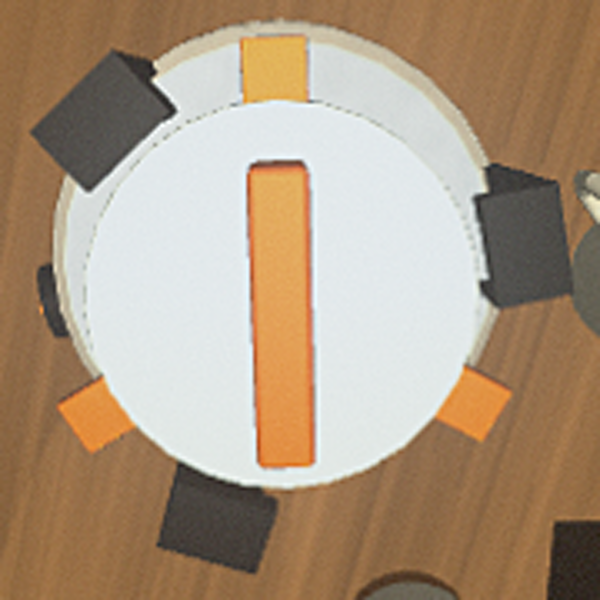

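Run:
```python
from h import *
P=lambda l,z:np.array([atz('wrist',195+u*.3,95+v*.3,z)[:2] for u,v in l])
b=P([(249,163),(309,163),(315,465),(257,467)],.226)
c=b.mean(0);ax=(b[0]+b[1]-b[2]-b[3])/2
lc=P([(85,290),(478,294),(281,100),(281,488)],.192)
print('bar',c,np.linalg.norm(ax),np.degrees(np.arctan2(ax[1],ax[0])),'lid',lc.mean(0), np.linalg.norm(lc[0]-lc[1]),np.linalg.norm(lc[2]-lc[3]))
A=P([(110,52),(31,131),(90,190),(174,110)],.198).mean(0)
B=P([(480,196),(557,181),(573,293),(490,308)],.198).mean(0)
C=P([(158,545),(258,573),(277,495),(178,472)],.198).mean(0)
m=(A+B+C)/3
print('mill',m)
for q in(A,B,C): print(np.linalg.norm(q-m),np.degrees(np.arctan2(*(q-m)[::-1])))
o=get_obs();w,x,y,z=o['eef_rot'];print('toolyaw',np.degrees(2*np.arctan2(y,x)))
```

```text
bar [0.58809531 0.00903937] 0.09920624183032828 105.3438565109902 lid [0.58786426 0.00975379] 0.1385650688478849 0.13925759276517405
mill [0.58809278 0.00898362]
0.08605497178225455 148.14841145090773
0.08591135200858828 27.621790966156976
0.08529793306070771 -92.0311313301292
toolyaw 103.90077688402089
```

Emit:
play_rows(motion=[{"x": 0.002, "y": 0.0035, "z": 0.02, "spin": -1.4, "claw": 100}, {"x": 0, "y": 0, "z": 0.04, "spin": 0, "claw": 100}, {"x": 0, "y": 0, "z": 0.04, "spin": 0, "claw": 100}, {"x": 0, "y": 0, "z": 0.04, "spin": 0, "claw": 100}, {"x": 0, "y": 0, "z": 0.025, "spin": 0, "claw": 100}, {"x": 0, "y": 0, "z": 0.02, "spin": 0, "claw": 100}, {"x": 0, "y": 0, "z": 0.015, "spin": 0, "claw": 100}, {"x": 0, "y": 0, "z": 0, "spin": 0, "claw": 100}, {"x": 0, "y": 0, "z": 0, "spin": 0, "claw": 100}])

```text
time_s: 3.7
position: [0.5883, 0.0088, 0.1996]
eef_rot: [0.001, 0.608, 0.794, 0.0]
ft_force: [0.7, -0.4, 1.0]
finger_gap: 0.0881
grasp_force: 0.0
```

Emit:
play_rows(motion=[{"x": 0, "y": 0, "z": 0, "spin": 0, "claw": 10}, {"x": 0, "y": 0, "z": 0, "spin": 0, "claw": 10}, {"x": 0, "y": 0, "z": 0, "spin": 0, "claw": 10}, {"x": 0, "y": 0, "z": 0, "spin": 0, "claw": 10}, {"x": 0, "y": 0, "z": 0, "spin": 0, "claw": 10}, {"x": 0, "y": 0, "z": 0, "spin": 0, "claw": 10}, {"x": 0, "y": 0, "z": 0, "spin": 0, "claw": 10}, {"x": 0, "y": 0, "z": 0, "spin": 0, "claw": 10}], newtons=40)

```text
time_s: 4.7
position: [0.5879, 0.0088, 0.1987]
eef_rot: [-0.0, 0.608, 0.794, -0.0]
ft_force: [-0.0, -0.2, 0.4]
finger_gap: 0.0199
grasp_force: 40.0
```

Gripped centrally. Now I'll push down 9 mm.

Emit:
play_rows(motion=[{"x": 0, "y": 0, "z": 0.003, "spin": 0, "claw": 10}, {"x": 0, "y": 0, "z": 0.003, "spin": 0, "claw": 10}, {"x": 0, "y": 0, "z": 0.0035, "spin": 0, "claw": 10}, {"x": 0, "y": 0, "z": 0, "spin": 0, "claw": 10}, {"x": 0, "y": 0, "z": 0, "spin": 0, "claw": 10}], newtons=40)

```text
time_s: 5.32
position: [0.588, 0.0088, 0.1905]
eef_rot: [0.001, 0.608, 0.794, 0.0]
ft_force: [-4.1, -0.3, 10.7]
finger_gap: 0.0198
grasp_force: 40.0
```

Emit:
play_rows(motion=[{"x": 0, "y": 0, "z": 0.001, "spin": 0, "claw": 10}, {"x": 0, "y": 0, "z": 0, "spin": 8, "claw": 10}, {"x": 0, "y": 0, "z": 0, "spin": 8, "claw": 10}, {"x": 0, "y": 0, "z": 0, "spin": 8, "claw": 10}, {"x": 0, "y": 0, "z": 0, "spin": 8, "claw": 10}, {"x": 0, "y": 0, "z": 0, "spin": 8, "claw": 10}, {"x": 0, "y": 0, "z": 0, "spin": 8, "claw": 10}, {"x": 0, "y": 0, "z": 0, "spin": 8, "claw": 10}, {"x": 0, "y": 0, "z": 0, "spin": 8, "claw": 10}, {"x": 0, "y": 0, "z": 0, "spin": 0, "claw": 10}], newtons=40)

```text
time_s: 6.58
position: [0.5888, 0.0087, 0.1899]
eef_rot: [0.001, 0.936, 0.351, 0.002]
ft_force: [0.9, -0.6, 9.8]
finger_gap: 0.0195
grasp_force: 40.0
```

```bash
cat > s.py <<'E'
from h import *
o=get_obs();w,x,y,z=o['eef_rot'];print('toolyaw',np.degrees(2*np.arctan2(y,x)),o['position'],o['ft_force'],o['moment'],o['finger_gap'],o['time_s'])
E
python3 s.py
```

```text
toolyaw 41.07793947764774 [0.58883946 0.00868946 0.18994461] [ 0.92006524 -0.57009626  9.78822909] [-0.0587939   0.26268986 -0.07937917] 0.019451823957702688 6.575
```

Emit:
play_rows(motion=[{"x": 0, "y": 0, "z": 0, "spin": 5, "claw": 10}, {"x": 0, "y": 0, "z": 0, "spin": 5, "claw": 10}, {"x": 0, "y": 0, "z": 0, "spin": 2, "claw": 10}, {"x": 0, "y": 0, "z": 0, "spin": 2, "claw": 10}, {"x": 0, "y": 0, "z": 0, "spin": 0, "claw": 10}, {"x": 0, "y": 0, "z": 0, "spin": 0, "claw": 10}], newtons=40)

```text
time_s: 7.32
position: [0.5889, 0.0087, 0.1899]
eef_rot: [0.001, 0.972, 0.235, 0.002]
ft_force: [0.1, -0.1, 10.6]
finger_gap: 0.0197
grasp_force: 40.0
```

```bash
python3 s.py
```

```text
toolyaw 27.174249517396596 [0.58886528 0.00866032 0.18994736] [ 0.13326907 -0.10208036 10.59667748] [0.00979998 0.25787553 0.17091265] 0.019738119509399677 7.325
```

Emit:
play_rows(motion=[{"x": 0, "y": 0, "z": 0, "spin": 1.5, "claw": 10}, {"x": 0, "y": 0, "z": 0, "spin": 0, "claw": 10}, {"x": 0, "y": 0, "z": 0, "spin": 0, "claw": 10}], newtons=40)

```text
time_s: 7.7
position: [0.5889, 0.0087, 0.19]
eef_rot: [0.001, 0.975, 0.222, 0.002]
ft_force: [-0.1, 0.4, 11.3]
finger_gap: 0.0196
grasp_force: 40.0
```

```bash
python3 s.py
```

```text
toolyaw 25.682750777129144 [0.58886855 0.00868464 0.18998562] [-0.056864    0.44705814 11.31955012] [-0.00301301  0.22477697  0.20173762] 0.019604198986619855 7.7
```

Emit:
play_rows(motion=[{"x": 0, "y": 0, "z": 0, "spin": 1.5, "claw": 10}, {"x": 0, "y": 0, "z": 0, "spin": 1.5, "claw": 10}, {"x": 0, "y": 0, "z": 0, "spin": 0, "claw": 10}], newtons=40)

```text
time_s: 8.07
position: [0.5888, 0.0087, 0.19]
eef_rot: [0.001, 0.98, 0.197, 0.002]
ft_force: [-0.0, 0.1, 10.0]
finger_gap: 0.0199
grasp_force: 41.8
```

```bash
python3 s.py
python3 - <<'E'
from h import *
b=save('top','t3.png')[145:235,225:315,::-1]; w=save('wrist','w3.png')[:,:,::-1]
s=save('scene','s3.png')[180:270,235:335,::-1]
cv2.imwrite('pics/c3.png',np.hstack([cv2.resize(b,(400,400),interpolation=cv2.INTER_CUBIC),cv2.resize(s,(400,400),interpolation=cv2.INTER_CUBIC)]))
E
```

```text
toolyaw 22.77878765585284 [0.5888304  0.00871847 0.18998174] [-0.02653824  0.06846421 10.02715118] [-0.06604717  0.19424749  1.11961299] 0.019871536189180014 8.075
```

View pics/c3.png

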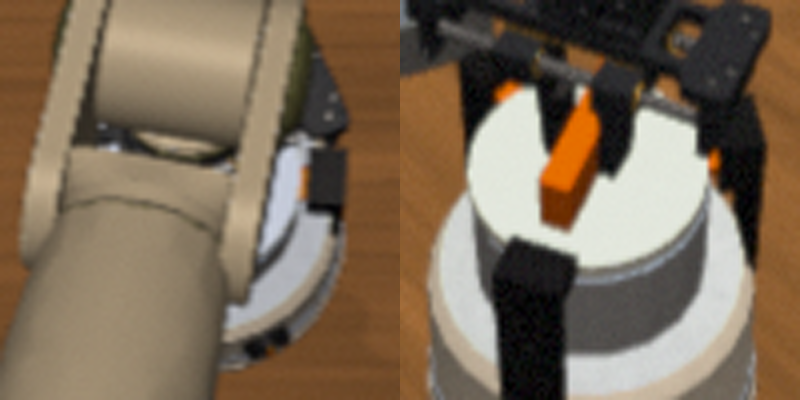

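The moment rose to 1.1 N·m, so the lid is at its stop. In the crop the tabs sit at the claws. I'll ease up 5 mm, then release.

Emit:
play_rows(motion=[{"x": 0, "y": 0, "z": -0.002, "spin": 0, "claw": 10}, {"x": 0, "y": 0, "z": -0.002, "spin": 0, "claw": 10}, {"x": 0, "y": 0, "z": -0.0015, "spin": 0, "claw": 10}, {"x": 0, "y": 0, "z": 0, "spin": 0, "claw": 10}], newtons=40)

```text
time_s: 8.72
position: [0.5879, 0.0088, 0.1937]
eef_rot: [0.0, 0.98, 0.197, -0.0]
ft_force: [0.8, -1.1, 3.9]
finger_gap: 0.0199
grasp_force: 41.5
```

```bash
python3 s.py
```

```text
toolyaw 22.675656139818802 [0.58787935 0.00884369 0.19371623] [ 0.76799761 -1.13344038  3.86166848] [-0.20359482  0.07164491  1.11400671] 0.019942838719489455 8.725
```

Emit:
play_rows(motion=[{"x": 0, "y": 0, "z": 0, "spin": 0, "claw": 100}, {"x": 0, "y": 0, "z": 0, "spin": 0, "claw": 100}, {"x": 0, "y": 0, "z": 0, "spin": 0, "claw": 100}, {"x": 0, "y": 0, "z": 0, "spin": 0, "claw": 100}, {"x": 0, "y": 0, "z": 0, "spin": 0, "claw": 100}, {"x": 0, "y": 0, "z": 0, "spin": 0, "claw": 100}])

```text
time_s: 9.48
position: [0.5879, 0.0088, 0.1937]
eef_rot: [0.0, 0.981, 0.196, 0.0]
ft_force: [-0.3, 0.8, 0.1]
finger_gap: 0.078
grasp_force: 0.0
```

Emit:
play_rows(motion=[{"x": 0, "y": 0, "z": -0.02, "spin": 0, "claw": 100}, {"x": 0, "y": 0, "z": -0.04, "spin": 0, "claw": 100}, {"x": 0, "y": 0, "z": -0.05, "spin": 0, "claw": 100}, {"x": 0, "y": 0, "z": -0.05, "spin": 0, "claw": 100}, {"x": 0, "y": 0, "z": -0.04, "spin": 0, "claw": 100}, {"x": 0, "y": 0, "z": 0, "spin": 0, "claw": 100}, {"x": 0, "y": 0, "z": 0, "spin": 0, "claw": 100}])

```text
time_s: 10.35
position: [0.5878, 0.0089, 0.3925]
eef_rot: [-0.0, 0.981, 0.196, -0.001]
ft_force: [0.7, -0.4, -0.4]
finger_gap: 0.0883
grasp_force: 0.0
```

```bash
python3 s.py
python3 - <<'E'
from h import *
w=save('wrist','w4.png')[70:290,170:390,::-1]
cv2.imwrite('pics/c4.png',cv2.resize(w,(600,600),interpolation=cv2.INTER_CUBIC))
E
```

```text
toolyaw 22.6562879741516 [0.58777503 0.00886022 0.39252492] [ 0.68538338 -0.44896726 -0.43080408] [-0.04496904  0.19262002 -0.01724857] 0.0882625261133114 10.35
```

View pics/c4.png

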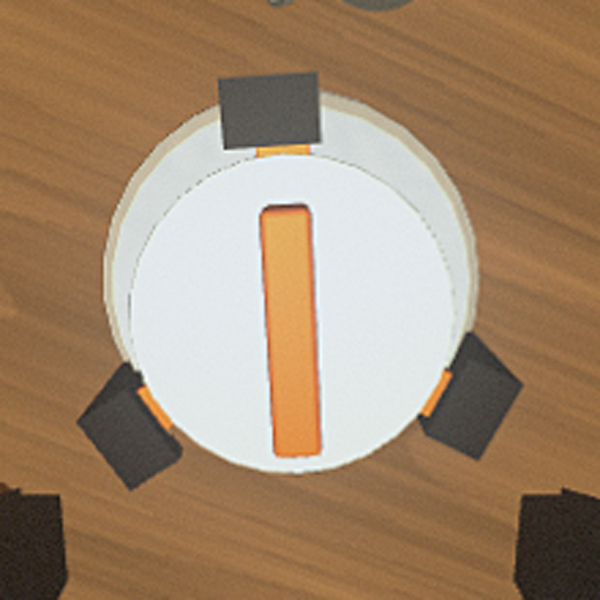

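All three tabs sit under their claws: (283,150), (155,408) and (437,394) in the crop. The bar runs (287,208) to (298,455). I'll check its angle and locate the button.

Run:
```python
from h import *
s=220/600
P=lambda l,z:np.array([atz('wrist',170+u*s,70+v*s,z)[:2] for u,v in l])
b=P([(261,208),(310,207),(322,455),(274,457)],.223)
ax=(b[0]+b[1]-b[2]-b[3])/2
A=P([(219,78),(319,73),(322,144),(223,150)],.198).mean(0)
B=P([(129,390),(78,422),(131,490),(183,458)],.198).mean(0)
C=P([(472,360),(523,384),(476,459),(420,418)],.198).mean(0)
m=(A+B+C)/3
print('bar',b.mean(0),np.linalg.norm(ax),np.degrees(np.arctan2(ax[1],ax[0])),m)
for q in(A,B,C): print(np.linalg.norm(q-m),np.degrees(np.arctan2(*(q-m)[::-1])))
t=grab_frame('top').astype(int); 
sc=cv2.imread('pics/sc0.png')[:,:,::-1].astype(int)
for n,im,cam in(('top',t,'top'),('sc',sc,'scene')):
  r,g,bl=im[...,0],im[...,1],im[...,2]
  for k,mk in(('green',(g>r+40)&(g>bl+20)),('red',(r>150)&(g<60)&(bl<60))):
    nn,lab,st,ce=cv2.connectedComponentsWithStats(mk.astype('uint8'))
    for i in range(1,nn):
      if st[i,4]>20: print(n,k,st[i],ce[i],atz(cam,*ce[i],.06))
# triangulate green height
```

```text
bar [0.58897927 0.00776466] 0.09890221819568297 25.47523050666922 [0.58786214 0.00761356]
0.0860838040241391 27.989367515565203
0.08657008613962947 148.573117817543
0.08556517502587224 -91.43593343861394
top green [362 221  12  12 115] [367.3826087  226.54782609] [ 0.47687226 -0.30600736  0.06      ]
top red [389 231  11  11  97] [394.01030928 235.93814433] [ 0.44588613 -0.39116835  0.06      ]
sc green [235 166  13  10  98] [240.70408163 170.29591837] [ 0.47057315 -0.30830516  0.06      ]
sc red [227 150  11   7  65] [231.86153846 153.16923077] [ 0.43803478 -0.39637758  0.06      ]
```

```bash
cat > fit.py <<'E'
from h import *
from scipy.optimize import minimize
from scipy.spatial.transform import Rotation as R
c=get_calibration('wrist');K=np.array(c['camera_matrix']);D=np.array(c['dist_coeffs']);TC=np.array(c['tool_from_camera'])
S=3
def fit(fn,pos,q,th0,dz,ang0):
    T=np.eye(4);T[:3,:3]=R.from_quat([q[1],q[2],q[3],q[0]]).as_matrix();T[:3,3]=pos
    M=np.linalg.inv(T@TC)
    def proj(P):
        p=(M[:3,:3]@np.array(P).T).T+M[:3,3]; p=p*[1,-1,-1]
        return cv2.projectPoints(p,np.zeros(3),np.zeros(3),K,D)[0][:,0]
    def fill(m,P,v): cv2.fillConvexPoly(m,cv2.convexHull(((proj(P)+.5)*S*16-8).astype(np.int32).reshape(-1,1,2)),v,shift=4)
    def box(x,y,t,xs,ys,zs): 
        cs,sn=np.cos(t),np.sin(t); return [(x+cs*a-sn*b,y+sn*a+cs*b,z) for a in xs for b in ys for z in zs]
    im=cv2.resize(cv2.imread('pics/'+fn),None,fx=S,fy=S,interpolation=cv2.INTER_CUBIC).astype(int)
    b,g,r=im[...,0],im[...,1],im[...,2]
    dark=(im.max(2)<100)&(im.max(2)-im.min(2)<30); ora=(r>b+70)&(r>120)
    # region of interest
    def roi(rad,z):
        m=np.zeros(dark.shape,np.uint8)
        fill(m,[(.588+rad*np.cos(a),.0085+rad*np.sin(a),z) for a in np.arange(0,6.3,.1)],1); return m>0
    big=roi(.107,.198)&~roi(.067,.19+dz)
    def mill(p):
        m=np.zeros(dark.shape,np.uint8)
        for k in range(3): fill(m,box(p[0],p[1],p[2]+k*2*np.pi/3,(.073,.101),(-p[3],p[3]),(.15,.198)),1)
        fill(m,[(p[0]+.07*np.cos(a),p[1]+.07*np.sin(a),.192+dz) for a in np.arange(0,6.3,.1)],0)
        return m>0
    def bar(p):
        m=np.zeros(dark.shape,np.uint8); fill(m,box(p[0],p[1],p[2],(-.05,.05),(-.01,.01),(.192+dz,.226+dz)),1); return m>0
    inn=roi(.06,.205)
    fm=lambda p:-((mill(p)&dark&big).sum()/((mill(p)|dark)&big).sum())
    fb=lambda p:-((bar(p)&ora&inn).sum()/((bar(p)|ora)&inn).sum())
    def opt(f,p0,st):
        sim=[p0]+[np.array(p0)+np.eye(len(p0))[i]*st[i] for i in range(len(p0))]
        return minimize(f,p0,method='Nelder-Mead',options=dict(initial_simplex=sim,xatol=1e-5,fatol=1e-5))
    a=opt(fm,[.588,.0085,th0,.017],[.003,.003,.06,.003]); e=opt(fb,[.588,.0085,ang0],[.003,.003,.05])
    print(fn,a.x,np.degrees(a.x[2]),a.fun,'bar',e.x,np.degrees(e.x[2]),e.fun)
E
python3 - <<'E'
from fit import *
fit('w2.png',[.58497,.00607,.39856],[0,.6161,.78767,0],np.radians(28),0,np.radians(105.3))
o=get_obs()
for t in(26,29):fit('w4.png',o['position'],o['eef_rot'],np.radians(t),-.003,np.radians(26))
E
```

```text
w2.png [0.58818507 0.00923113 0.48575641 0.0190969 ] 27.83179202591674 -0.835319418981808 bar [0.5887775  0.00674896 1.83527022] 105.15323787502585 -0.9064923692769578
w4.png [0.58733387 0.00838547 0.48738139 0.01883089] 27.924896774774854 -0.8664281019499014 bar [0.58589967 0.00700437 0.45610081] 26.132651358788358 -0.8983290330507433
w4.png [0.58777606 0.00838445 0.48820012 0.01900708] 27.971806253890318 -0.865685740236149 bar [0.58589967 0.00700437 0.45610081] 26.132651358788358 -0.8983290330507433
```

Run:
```python
from h import *
im=cv2.imread('pics/w4.png').astype(float)
sat=im[...,2]-im[...,0]
L=[];Rr=[]
for v in range(150,234):
    row=sat[v,255:300]; 
    i=np.where(row>70)[0]
    if len(i)<10: continue
    a,b=i[0],i[-1]
    L.append((255+a-1+(70-row[a-1])/(row[a]-row[a-1]),v)); Rr.append((255+b+(row[b]-70)/(row[b]-row[b+1]),v))
for z in(.223,.206):
  for E in(L,Rr):
    W=np.array([atz('wrist',u,v,z)[:2] for u,v in E]); vx,vy,_,_=cv2.fitLine(W.astype(np.float32),cv2.DIST_HUBER,0,.001,.001).ravel()
    print(z,np.degrees(np.arctan2(vy,vx))%180)
s=220/600
for m in([.5879,.0076],[.5875,.0084]):
  for (u,v),k in(((284,150),0),((155,408),1),((437,394),2)):
    q=atz('wrist',170+u*s,70+v*s,.186)[:2]-m; print(np.linalg.norm(q),(np.degrees(np.arctan2(q[1],q[0]))-120*k+180)%360-180)
```

```text
0.223 25.554918
0.223 25.653408
0.206 25.555033
0.206 25.653395
0.07100879720467733 25.05920269082307
0.07260680207090045 25.899114104115426
0.07266602911246171 25.357608184668152
0.07103792897568613 24.338030799306352
0.07182839651311329 26.24864237941074
0.07343249237201384 25.719207655096056
```

The lid reads 25.5° and the mill 28°, so the lid is about 2.4° (0.04 rad) past nominal. I'll re-grip and ease it back about 2° inside the pockets.

Emit:
play_rows(motion=[{"x": 0, "y": 0, "z": 0.03, "spin": -2.9, "claw": 100}, {"x": 0, "y": 0, "z": 0.04, "spin": 0, "claw": 100}, {"x": 0, "y": 0, "z": 0.04, "spin": 0, "claw": 100}, {"x": 0, "y": 0, "z": 0.04, "spin": 0, "claw": 100}, {"x": 0, "y": 0, "z": 0.03, "spin": 0, "claw": 100}, {"x": 0, "y": 0, "z": 0.016, "spin": 0, "claw": 100}, {"x": 0, "y": 0, "z": 0, "spin": 0, "claw": 100}, {"x": 0, "y": 0, "z": 0, "spin": 0, "claw": 100}])

```text
time_s: 11.45
position: [0.5884, 0.0088, 0.1989]
eef_rot: [0.0, 0.975, 0.221, 0.001]
ft_force: [-0.9, -0.6, 1.0]
finger_gap: 0.0881
grasp_force: 0.0
```

Emit:
play_rows(motion=[{"x": 0, "y": 0, "z": 0, "spin": 0, "claw": 10}, {"x": 0, "y": 0, "z": 0, "spin": 0, "claw": 10}, {"x": 0, "y": 0, "z": 0, "spin": 0, "claw": 10}, {"x": 0, "y": 0, "z": 0, "spin": 0, "claw": 10}, {"x": 0, "y": 0, "z": 0, "spin": 0, "claw": 10}, {"x": 0, "y": 0, "z": 0, "spin": 0, "claw": 10}, {"x": 0, "y": 0, "z": 0, "spin": 0, "claw": 10}, {"x": 0, "y": 0, "z": 0, "spin": 0, "claw": 10}], newtons=25)

```text
time_s: 12.45
position: [0.5879, 0.0087, 0.1977]
eef_rot: [0.0, 0.975, 0.221, 0.0]
ft_force: [-0.7, -0.2, 0.5]
finger_gap: 0.0198
grasp_force: 25.0
```

```bash
python3 s.py
```

```text
toolyaw 25.55390693251869 [0.58794482 0.00874761 0.19772779] [-0.68066898 -0.2382109   0.49872301] [-0.09417996  0.1234055   0.01573346] 0.01981763231865209 12.45
```

Emit:
play_rows(motion=[{"x": 0, "y": 0, "z": 0, "spin": -1, "claw": 10}, {"x": 0, "y": 0, "z": 0, "spin": -1, "claw": 10}, {"x": 0, "y": 0, "z": 0, "spin": 0, "claw": 10}, {"x": 0, "y": 0, "z": 0, "spin": 0, "claw": 10}])

```text
time_s: 12.95
position: [0.5879, 0.0088, 0.1977]
eef_rot: [0.0, 0.971, 0.238, 0.0]
ft_force: [1.4, -1.0, -0.6]
finger_gap: 0.0199
grasp_force: 25.1
```

```bash
python3 s.py
```

```text
toolyaw 27.545016952236132 [0.58792238 0.0088115  0.19772937] [ 1.39454475 -0.98317896 -0.60552978] [-0.13691405  0.06852248 -0.45563761] 0.01994377984034997 12.95
```

Emit:
play_rows(motion=[{"x": 0, "y": 0, "z": 0, "spin": 0, "claw": 100}, {"x": 0, "y": 0, "z": 0, "spin": 0, "claw": 100}, {"x": 0, "y": 0, "z": 0, "spin": 0, "claw": 100}, {"x": 0, "y": 0, "z": 0, "spin": 0, "claw": 100}, {"x": 0, "y": 0, "z": 0, "spin": 0, "claw": 100}, {"x": 0, "y": 0, "z": 0, "spin": 0, "claw": 100}])

```text
time_s: 13.7
position: [0.5879, 0.0088, 0.1977]
eef_rot: [-0.0, 0.971, 0.238, -0.0]
ft_force: [1.0, 0.4, 0.1]
finger_gap: 0.0775
grasp_force: 0.0
```

Emit:
play_rows(motion=[{"x": 0, "y": 0, "z": -0.02, "spin": 0, "claw": 100}, {"x": 0, "y": 0, "z": -0.04, "spin": 0, "claw": 100}, {"x": 0, "y": 0, "z": -0.05, "spin": 0, "claw": 100}, {"x": 0, "y": 0, "z": -0.05, "spin": 0, "claw": 100}, {"x": 0, "y": 0, "z": -0.04, "spin": 0, "claw": 100}, {"x": 0, "y": 0, "z": 0, "spin": 0, "claw": 100}, {"x": 0, "y": 0, "z": 0, "spin": 0, "claw": 100}])

```text
time_s: 14.58
position: [0.5878, 0.0089, 0.3965]
eef_rot: [-0.0, 0.971, 0.238, -0.001]
ft_force: [-0.4, -0.4, -0.1]
finger_gap: 0.0884
grasp_force: 0.0
```

```bash
python3 s.py
python3 - <<'E'
from fit import *
im=save('wrist','w5.png')[:,:,::-1]; o=get_obs()
fit('w5.png',o['position'],o['eef_rot'],np.radians(28),-.003,np.radians(26))
sat=im[...,2].astype(float)-im[...,0]
L=[];Rr=[]
for v in range(152,232):
    row=sat[v,255:305]; i=np.where(row>70)[0]
    if len(i)<10: continue
    a,b=i[0],i[-1]
    L.append((255+a-1+(70-row[a-1])/(row[a]-row[a-1]),v)); Rr.append((255+b+(row[b]-70)/(row[b]-row[b+1]),v))
for E in(L,Rr):
    W=np.array([atz('wrist',u,v,.223)[:2] for u,v in E]); vx,vy,_,_=cv2.fitLine(W.astype(np.float32),cv2.DIST_HUBER,0,.001,.001).ravel()
    print(np.degrees(np.arctan2(vy,vx))%180)
cv2.imwrite('pics/c5.png',cv2.resize(im[70:290,170:390],(600,600),interpolation=cv2.INTER_CUBIC))
E
```

```text
toolyaw 27.55678119386294 [0.58779419 0.00886632 0.39652462] [-0.37801604 -0.42266924 -0.11476653] [-0.03642899  0.1286205  -0.0130325 ] 0.08841065364673224 14.575
w5.png [0.58748367 0.00826391 0.48823884 0.01893595] 27.974025087405252 -0.8698293210106581 bar [0.58865797 0.00877985 0.47199574] 27.043364102422323 -0.9015361369932007
26.929659
26.906284
```

View pics/c5.png

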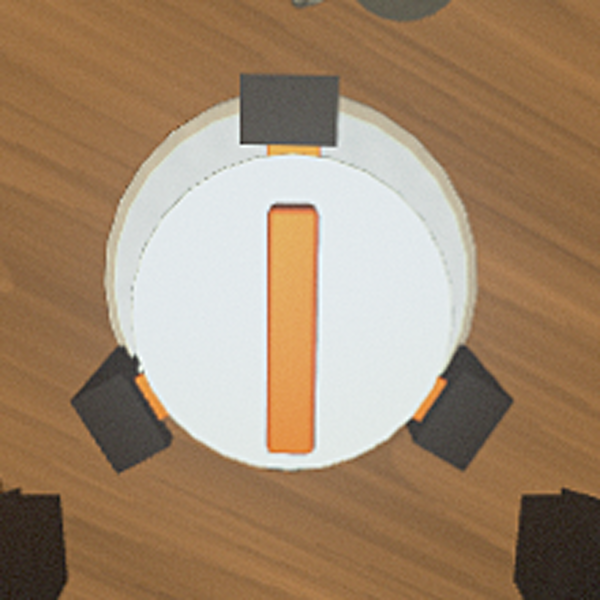

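The lid is now at 26.9° against the mill's 28.0° (0.018 rad), flat, with all three tabs under their claws. Next is the green button, so I'll triangulate its top.

Run:
```python
from h import *
def tri(a,b):
    o1,d1=ray('top',*a);o2,d2=ray('scene',*b)
    s=np.linalg.lstsq(np.c_[d1,-d2],o2-o1,rcond=None)[0]; p,q=o1+d1*s[0],o2+d2*s[1]; return (p+q)/2,np.linalg.norm(p-q)
print(tri((367.4,226.5),(240.7,170.3)),tri((394,235.9),(231.9,153.2)))
print(get_obs()['qpos'])
```

```text
(array([ 0.47518035, -0.30389052,  0.06567663]), np.float64(0.0027622028726423113)) (array([ 0.44426493, -0.38830943,  0.06790256]), np.float64(0.001993275693412119))
[-1.84095249e-01  4.21770600e-01  9.44965745e-01 -2.97138116e-05
  1.77745061e+00  9.05763682e-01]
```

Emit:
play_rows(motion=[{"x": -0.035, "y": 0.0323, "z": 0, "spin": 0, "claw": 0}, {"x": -0.035, "y": 0.0323, "z": 0, "spin": 0, "claw": 0}, {"x": -0.035, "y": 0.0323, "z": 0, "spin": 0, "claw": 0}, {"x": -0.035, "y": 0.0323, "z": 0, "spin": 0, "claw": 0}, {"x": -0.035, "y": 0.0323, "z": 0.03, "spin": 0, "claw": 0}, {"x": -0.035, "y": 0.0323, "z": 0.03, "spin": 0, "claw": 0}, {"x": -0.035, "y": 0.0323, "z": 0.03, "spin": 0, "claw": 0}, {"x": 0, "y": 0, "z": 0.05, "spin": 0, "claw": 0}, {"x": 0, "y": 0, "z": 0.05, "spin": 0, "claw": 0}, {"x": 0, "y": 0, "z": 0, "spin": 0, "claw": 0}], newtons=10)

```text
time_s: 15.88
position: [0.4738, -0.3037, 0.2042]
eef_rot: [-0.004, 0.971, 0.238, -0.002]
ft_force: [-0.1, -0.2, 0.9]
finger_gap: 0.0003
grasp_force: 0.0
```

```bash
python3 s.py
python3 - <<'E'
from h import *
im=save('wrist','w6.png').astype(int)
r,g,bl=im[...,0],im[...,1],im[...,2]
for k,mk in(('green',(g>r+40)&(g>bl+20)),('red',(r>150)&(g<60)&(bl<60))):
    nn,lab,st,ce=cv2.connectedComponentsWithStats(mk.astype('uint8'))
    for i in range(1,nn):
      if st[i,4]>60: print(k,st[i],ce[i],atz('wrist',*ce[i],.065))
E
```

```text
toolyaw 27.544203104583364 [ 0.47381851 -0.3036588   0.20416332] [-0.13149583 -0.22550685  0.9341237 ] [-0.0314719   0.19694972  0.07203118] 0.00026563477249571014 15.875
green [ 260  182   40   39 1212] [279.32343234 201.38531353] [ 0.47577834 -0.30800732  0.065     ]
```

View pics/w6.png

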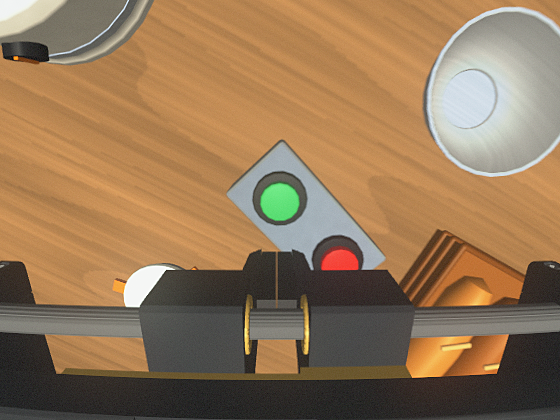

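The fingertips are nearly over green at (279,201); red at (338,255) is well clear. I'll descend.

Emit:
play_rows(motion=[{"x": 0.0, "y": 0.0025, "z": 0.04, "spin": 0, "claw": 0}, {"x": 0, "y": 0, "z": 0.04, "spin": 0, "claw": 0}, {"x": 0, "y": 0, "z": 0.03, "spin": 0, "claw": 0}, {"x": 0, "y": 0, "z": 0.015, "spin": 0, "claw": 0}, {"x": 0, "y": 0, "z": 0.004, "spin": 0, "claw": 0}, {"x": 0, "y": 0, "z": 0, "spin": 0, "claw": 0}, {"x": 0, "y": 0, "z": 0, "spin": 0, "claw": 0}])

```text
time_s: 16.8
position: [0.4769, -0.3076, 0.0799]
eef_rot: [0.001, 0.971, 0.238, 0.001]
ft_force: [-0.4, 1.0, -0.4]
finger_gap: 0.0007
grasp_force: 0.0
```

Emit:
play_rows(motion=[{"x": 0, "y": 0, "z": 0.003, "spin": 0, "claw": 0}, {"x": 0, "y": 0, "z": 0.003, "spin": 0, "claw": 0}, {"x": 0, "y": 0, "z": 0, "spin": 0, "claw": 0}, {"x": 0, "y": 0, "z": 0, "spin": 0, "claw": 0}])

```text
time_s: 17.3
position: [0.4764, -0.3072, 0.0727]
eef_rot: [-0.0, 0.971, 0.238, -0.0]
ft_force: [-0.1, 0.5, 0.4]
finger_gap: 0.0002
grasp_force: 0.0
```

Emit:
play_rows(motion=[{"x": 0, "y": 0, "z": 0.003, "spin": 0, "claw": 0}, {"x": 0, "y": 0, "z": 0.003, "spin": 0, "claw": 0}, {"x": 0, "y": 0, "z": 0.002, "spin": 0, "claw": 0}, {"x": 0, "y": 0, "z": 0, "spin": 0, "claw": 0}, {"x": 0, "y": 0, "z": 0, "spin": 0, "claw": 0}])

```text
time_s: 17.92
position: [0.4767, -0.3073, 0.0662]
eef_rot: [0.0, 0.971, 0.238, 0.0]
ft_force: [-5.2, 4.2, 15.7]
finger_gap: 0.0006
grasp_force: 8.3
```

Emit:
play_rows(motion=[{"x": 0, "y": 0, "z": 0.001, "spin": 0, "claw": 0}, {"x": 0, "y": 0, "z": 0, "spin": 0, "claw": 0}, {"x": 0, "y": 0, "z": 0, "spin": 0, "claw": 0}])

```text
time_s: 18.3
position: [0.4767, -0.3074, 0.0661]
eef_rot: [0.001, 0.971, 0.238, 0.0]
ft_force: [-6.7, 7.1, 24.8]
finger_gap: 0.0003
grasp_force: 12.3
```

```bash
python3 s.py
```

```text
toolyaw 27.575154545898442 [ 0.47667333 -0.30735154  0.0660763 ] [-6.68401737  7.07451781 24.78480935] [1.03738106 1.39431719 0.0250808 ] 0.0003420340224830896 18.3
```

The button is hard against its stop (24.8 N with no further travel). I'll retract and hand in.

Emit:
play_rows(motion=[{"x": 0, "y": 0, "z": -0.01, "spin": 0, "claw": 0}, {"x": 0, "y": 0, "z": -0.03, "spin": 0, "claw": 0}, {"x": 0, "y": 0, "z": -0.04, "spin": 0, "claw": 0}, {"x": 0, "y": 0, "z": -0.04, "spin": 0, "claw": 0}, {"x": 0, "y": 0, "z": -0.03, "spin": 0, "claw": 0}, {"x": 0, "y": 0, "z": 0, "spin": 0, "claw": 0}, {"x": 0, "y": 0, "z": 0, "spin": 0, "claw": 0}])

```text
time_s: 19.18
position: [0.4761, -0.3068, 0.2122]
eef_rot: [-0.001, 0.971, 0.238, -0.001]
ft_force: [-0.5, -0.6, -0.8]
finger_gap: 0.0006
grasp_force: 0.0
```

```bash
python3 s.py; python3 -c "
from station import *
print(hand_in())"
```

```text
toolyaw 27.554718022274013 [ 0.47607921 -0.30684263  0.21224494] [-0.50974712 -0.5523904  -0.84692226] [-0.06777127  0.15430794 -0.00634651] 0.0005527229914896524 19.175
the job is handed in; nothing more can be done
None
```

Job handed in at about 19 s, verdict not shown: the lid is locked under all three claws (about 0.018 rad off the mill's axis, after I eased it back about 1.4° from its stop), then the green button was pressed fully down, and nothing else was touched.

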